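Reverse the ratchet and clamp the barrels in the bonding press

ROBOT

A 6-joint arm with a two-finger parallel gripper is mounted at the origin on the work surface. World frame = base frame: x ahead of the robot, y to its left, z up, the work surface at z = 0. Lengths are in m, angles in rad, forces in N, time in s.
With the tool pointing down it reaches from about 0.3 to 0.775 m from the base axis. Payload 14.6 kg.
Tool frame: the origin (TCP) lies between the finger pads; the fingertips stand 8 mm ahead of it and the grasp point (between the pads) lies 11 mm behind it; x points along the fingers, y is the direction in which the jaws open and shut, and the axes are right-handed (so a half turn about x gives the same grasp; the last joint's range is limited). The gripper opens to 94 mm and grips with 3 to 60 N. Pads are 16 mm wide; open, the fingers measure 119 mm over their backs; the gripper's body (75 mm by 177 mm) begins 78 mm behind the grasp point.
Start: joints at [-1.409, 0.3, 1.521, -0, 1.321, -0.067], TCP at [0.125, -0.536, 0.213] pointing down, gripper open.
Joint ranges: [-3.03, 3.03], [-0.79, 2.21], [0.23, 2.52], [-1.04, 4.18], [0, 3.07], [-2.55, 2.55]. Speed limits (rad/s): [2.22, 2.22, 2.57, 3.14, 3.14, 3.14].

INTERFACE

Orientations are given as [roll, pitch, yaw] about the fixed x, y, z axes, in that order (R = Rz(yaw) Ry(pitch) Rx(roll)).
In Python, from station import ctrl gives the robot as it stands.
- The arm moves only by the shell command python3 -m creep 'ROWS' [FORCE]. ROWS is a JSON object of lists of equal length, an entry for each row: "hand": the closure, from -1 (fully open) to 1 (shut); "slide": the shift along the tool's x, y, z in m, a list of three; "spin": the turn about the tool's x in degrees. A call has 1 to 12 rows; each row is the pose to reach, as a shift and turn from the pose commanded when the call began, along the tool's axes at that moment; what a row does not reach only later rows make up. A row lasts 1/12 s, in which the tool goes at most 41.7 mm and 7.16 degrees, less where a joint would pass 70% of its speed; a pose out of reach is approached as far as the arm can. A call with a gripper value outside its range is refused whole. The fingers move at their own pace and stop on an object; FORCE is the grip in N (left out, the last holds). Time passes only in rows, so rows that repeat a pose let the fingers close. It gives the time, the measured TCP pose, the force and the opening at its end, in the units of the state.
- ctrl.get_obs(): the state, without advancing time (a new reading comes with each control period).
- ctrl.camera(name): name is "side" or "top"; returns the picture (384x512x3 uint8, red, green, blue); there is no depth.
- ctrl.calibration(name): a dict with "K" (3x3 intrinsics, pixels), "R" (3x3) and "t" (3): a world point X has camera coordinates R X + t. Camera axes: x right, y down, z forward; pixel columns grow to the right and rows downward; lengths in m; the calibration is good to about 2 mm. A picture is of the moment at which its call begins. calibration takes no time and is no camera call.
- ctrl.hand_in(): hands the job in, once; it reports no verdict.
The state is a dict: "time_s": time; "qpos": joint angles; "joint_vel": joint speeds; "tau": joint torques, N m; "ee_pos": TCP position; "eef_rot": TCP orientation; "force": force on the tool from outside, world axes, zero at the start; "moment": the same for the moment, N m; "grip_width": finger opening in m.
Only numpy, scipy, OpenCV 4.12 (cv2) and the standard library are available. Lean on these libraries where they do the work, as an engineer would, in place of code of your own. Each camera call takes 0.05 s, during which the arm holds its last target.

TASK

The ratchet on top of the bonding press is still set to loosen: flip its little thumb lever over to the tightening side without forcing it, and make sure the handle now free-wheels on the back-swing. Then work the handle back and forth to screw the pressure plate down until it clamps the row of clear barrels firmly: stop when the pull on the handle has risen to about one and a half times its running value, as pulling much harder crushes the barrels. Leave the lever on the tightening side, let go of everything, and leave the other things on the bench alone.

Things in the scene. Friction and masses are not known exactly. Their poses are not given: they have to be found in the camera images.
- press: Bench bonding press, fixed: grey base plate 210 x 250 mm (x, y), nest block, two columns at y +-100 mm, grey cross beam, top 118 mm above the table (column nuts to 128 mm). Origin under the base plate's centre, on the axis of the vertical press screw; x points away from the operator's side. The stiff right-handed screw lowers the plate 12 mm per clockwise turn (from above) and holds where left
- head (a point): Centre of the top face of the steel ratchet head (pear shaped, 48 mm wide, 20 mm thick, captive on the screw), on the vertical axis about which the handle swings; about 152 mm above the table at the start, sinking with the screw by up to 6 mm. 16 teeth a turn: up to 0.4 rad of slack before it drives
- grip (a point): Middle of the handle's black rubber grip, on its centre line, 145 mm from the swing axis, 10 mm below point head. Level round bar 20 mm thick (grip 100 to 190 mm from the axis); x points outward along it, z up. At the start it points roughly to the robot. Pull here: free-wheeling 1.5 to 3 N, driving with the plate clear 7 N, barrels well clamped 10 to 12 N, crushed above 16 N
- tab (a point): Upright dark steel thumb tab on the tail of the reversing lever: 10 mm long, 8 thick, 16 high; this point is 6 mm below its top, 10 mm above its foot, which is 1 mm above the head's top face. The lever's vertical pivot is 25 mm out from the swing axis along the handle, the tab 30 mm out from that pivot. 3 to 6 N sideways moves it (21 mm travel) and it stays; past its stop a push swings the handle
- thumb_tab: The same thumb tab as a body (origin at the centre of its foot); pushing on it with more than 20 N is forcing it
- lever (a joint): Reversing lever, rad, -0.36 to 0.36. Negative (as found): tab on the anticlockwise side of the handle seen from above, the ratchet drives anticlockwise, which loosens. Positive: tab on the clockwise side, it drives clockwise, which tightens, and free-wheels anticlockwise. Flipped above 0.25
- ratchet (a joint): Angle of the handle relative to the screw, rad, -0.15 to 0.05 at the start, no end stops; it grows when the handle swings anticlockwise (from above) while the screw stands still: the free-wheeling back-swing once the lever is flipped, proven when it passes 0.35
- platen: Pressure plate under the cross beam, 90 x 134 mm steel with a rubber face; origin at the centre of its rubber underside, 52 mm above the table at the start. It does not turn, it only sinks as the screw is tightened
- batch: Row of nine clear plastic barrels, 150 mm long and 12 mm thick, side by side in a thin aluminium cassette in the nest under the plate, along the press's x; origin at the centre of the underside, barrel tops 12 mm higher. Their height varies, so 3 to 5 mm lie between them and the plate at the start. From first touch to a proper clamp the screw turns roughly 0.5 rad more
- small_tray: Bystander: small blue tray 85 x 120 x 35 mm beside the press; leave alone
- pin_cup: Bystander: dark steel cup, 60 mm wide and 65 mm high; leave alone
- socket: Bystander: steel socket 22 mm wide, 34 mm high, on the bench below the handle; leave alone
- barrel_a: Bystander: loose clear barrel 150 mm long on the bench in front of the press; leave alone
- barrel_b: Bystander: another loose clear barrel; leave alone
- oil_bottle: Bystander: white bottle 32 mm wide, 75 mm high; leave alone
- spanner: Bystander: steel spanner 160 mm long; leave alone
- screwdriver: Bystander: screwdriver 190 mm long; leave alone
Not all that is in view belongs to the job. What is meant by the batch is not yellow, and is the larger of those in its own colour.

How it is judged:
On the way, in this order (a step that is already met when the one before it is completed fails the run):
1. the reversing lever is flipped to the tightening side (value of joint lever above 0.25 rad), for 0.2 s.
2. the handle has free-wheeled on the back-swing (ratchet angle past 0.35 rad) (value of joint ratchet above 0.35 rad and value of joint lever above 0.25 rad), for 0.1 s.
At the end, for the whole second after the job is handed in: the pressure plate presses on the batch with 130 to 560 N, the reversing lever stands on the tightening side (above 0.25 rad), and the handle is at rest (contact force between platen and batch between 130 and 560 N and value of joint lever above 0.25 rad and velocity of joint ratchet between -0.1 and 0.1 rad/s); the robot touches nothing.
It fails at once if the barrels are crushed (plate force above 800 N) (contact force between platen and batch above 800 N).
It fails at once if the little thumb lever is forced (more than 20 N on its tab) (contact force between the fingers and thumb_tab above 20 N).
It fails at once if a bystander is disturbed (moved more than 25 mm) (distance of any of small_tray, pin_cup, socket, barrel_a, barrel_b, oil_bottle, spanner, screwdriver from where it was at the start of the episode above 0.025 m).
It also fails if it takes over 72 s, if anything falls off the work surface, if the arm or the gripper's body presses on something with over 40 N, if the wrist force passes 120 N, or if a joint passes its speed limit or range.

## Working session

There is one attempt and no reset: what is moved stays moved. The work goes in short steps, Python scripts to look and compute and a shell command to move; the robot and the scene stay as the last step left them, time stands still between calls to the robot, and variables do not carry over. Pictures are saved under pics/ and viewed, and the job is handed in when it is done.

```bash
ls; mkdir -p pics; python3 - <<'E'
from station import ctrl
import cv2
for n in("side","top"):
    cv2.imwrite(f"pics/{n}0.png",cv2.cvtColor(ctrl.camera(n),cv2.COLOR_RGB2BGR))
    c=ctrl.calibration(n);print(n,c)
print(ctrl.get_obs())
E
```

```text
pics
side {'K': array([[478.01110956,   0.        , 260.18391353],
       [  0.        , 478.01110956, 189.01023115],
       [  0.        ,   0.        ,   1.        ]]), 'R': array([[-0.80437671, -0.5936851 ,  0.02271823],
       [-0.38632584,  0.49361226, -0.77916576],
       [ 0.4513651 , -0.63551943, -0.6264061 ]]), 't': array([0.47985437, 0.27672417, 1.00541793])}
top {'K': array([[399.24396876,   0.        , 256.97374137],
       [  0.        , 399.24396876, 187.1534636 ],
       [  0.        ,   0.        ,   1.        ]]), 'R': array([[ 0.01098959, -0.99972845, -0.02054889],
       [-0.99179502, -0.00828025, -0.1275699 ],
       [ 0.12736511,  0.02178223, -0.99161669]]), 't': array([0.03241802, 0.56469021, 0.93381711])}
{'time_s': 0.1, 'qpos': array([-1.40860070e+00,  3.00440003e-01,  1.52149776e+00,  8.04222546e-06,
        1.32070297e+00, -6.66182718e-02]), 'joint_vel': array([-2.50149744e-04, -1.32492592e-04, -2.34681832e-04,  8.75304270e-04,
        4.07528656e-05, -5.70987434e-04]), 'tau': array([ 1.61716707e-03, -5.32642078e+01, -3.53283978e+01,  7.09319534e-02,
        2.34729942e-02, -6.07799234e-05]), 'ee_pos': array([ 0.12470613, -0.53544982,  0.21293863]), 'eef_rot': array([-1.64484702,  1.56974821,  1.72555754]), 'force': array([0.63584954, 0.55698518, 0.03445126]), 'moment': array([-0.01643894,  0.023427  , -0.00361543]), 'grip_width': 0.09372754175230927}
```

View pics/side0.png

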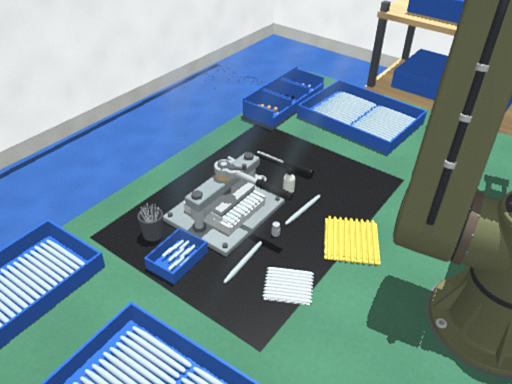

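View pics/top0.png

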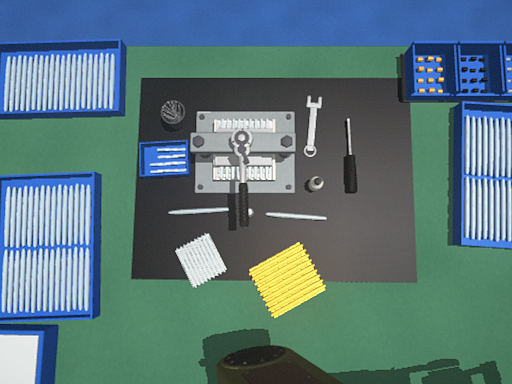

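```bash
python3 - <<'E'
import cv2
a=cv2.imread("pics/top0.png")[90:240,180:310];cv2.imwrite("pics/top0c.png",cv2.resize(a,None,fx=4,fy=4,interpolation=cv2.INTER_CUBIC)[:600])
a=cv2.imread("pics/side0.png")[140:260,140:330];cv2.imwrite("pics/side0c.png",cv2.resize(a,None,fx=4,fy=4,interpolation=cv2.INTER_CUBIC))
E
```

```text
(no output)
```

View pics/top0c.png

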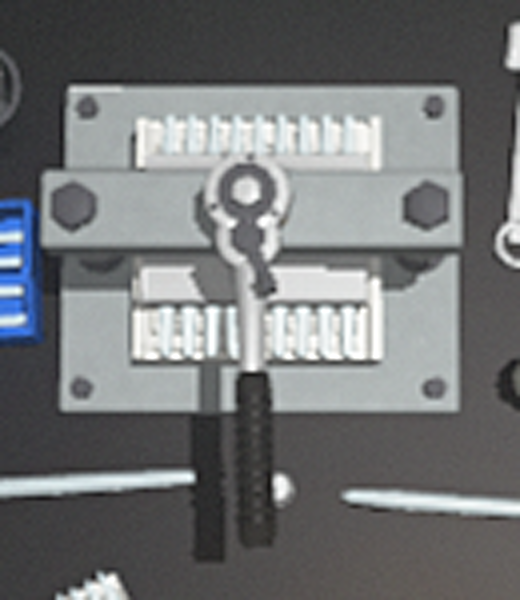

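View pics/side0c.png

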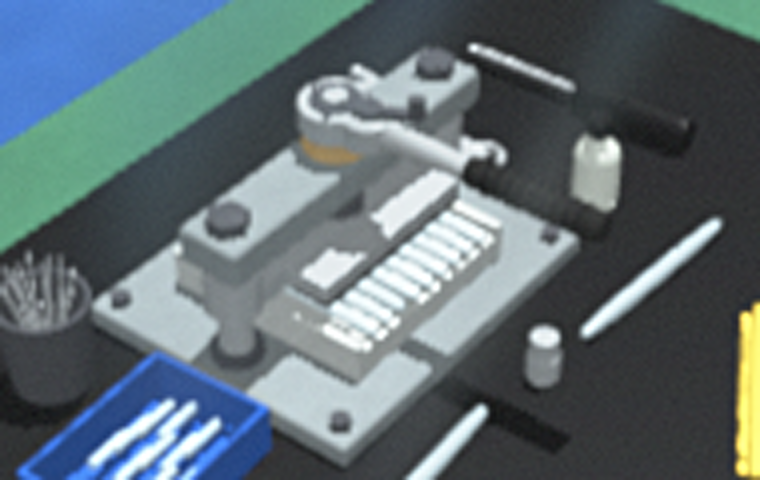

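```bash
cat > h.py <<'E'
import numpy as np
from station import ctrl
from scipy.spatial.transform import Rotation as Ro
def ray(n,u,v,z):
    c=ctrl.calibration(n);R=c["R"];C=-R.T@c["t"]
    d=R.T@np.linalg.inv(c["K"])@[u,v,1];return C+d*(z-C[2])/d[2]
def tri(u1,v1,u2,v2):
    A=[];b=[]
    for n,u,v in(("side",u1,v1),("top",u2,v2)):
        c=ctrl.calibration(n);P=c["K"]@np.c_[c["R"],c["t"]]
        for r,w in((0,u),(1,v)):
            q=w*P[2]-P[r];A.append(q[:3]);b.append(-q[3])
    return np.linalg.lstsq(np.array(A),np.array(b),rcond=None)[0]
def st():
    o=ctrl.get_obs();R=Ro.from_euler("xyz",o["eef_rot"]).as_matrix()
    print(round(o["time_s"],2),"p",o["ee_pos"].round(4),"F",o["force"].round(2),"w",o["grip_width"].round(4));print(R.round(3));return o,R
E
python3 - <<'E'
from h import *
st()
f=lambda x,y:(180+x/4-.4,90+y/4-.4)
for k,(x,y),z in(("head",(246,188),.152),("tab top",(263,287),.169),("tab elbow",(262,270),.169),("gripend",(256,545),.142),("gripstart",(255,373),.142),("nutL",(73,205),.128),("nutR",(427,205),.128),("socket",(282,488),.034)):
    print(k,ray("top",*f(x,y),z).round(4))
g=lambda x,y:(140+x/4-.4,140+y/4-.4)
for k,(x,y),z in(("head",(333,97),.152),("tab",(417,103),.169),("gripend",(595,217),.142),("nutL",(228,217),.128),("nutR",(436,62),.128)):
    print(k,ray("side",*g(x,y),z).round(4))
E
```

```text
Traceback (most recent call last):
  File "h.py", line 16, in st
    print(round(o["time_s"],2),"p",o["ee_pos"].round(4),"F",o["force"].round(2),"w",o["grip_width"].round(4));print(R.round(3));return o,R
                                                                                    ^^^^^^^^^^^^^^^^^^^^^
AttributeError: 'float' object has no attribute 'round'
```

```bash
sed -i 's/o\["grip_width"\].round(4)/round(o["grip_width"],4)/' h.py
python3 - <<'E'
from h import *
st()
f=lambda x,y:(180+x/4-.4,90+y/4-.4)
for k,(x,y),z in(("head",(246,188),.152),("tab top",(263,287),.169),("tab elbow",(262,270),.169),("gripend",(256,545),.142),("gripstart",(255,373),.142),("nutL",(73,205),.128),("nutR",(427,205),.128),("socket",(282,488),.034)):
    print(k,ray("top",*f(x,y),z).round(4))
g=lambda x,y:(140+x/4-.4,140+y/4-.4)
for k,(x,y),z in(("head",(333,97),.152),("tab",(417,103),.169),("gripend",(595,217),.142),("nutL",(228,217),.128),("nutR",(436,62),.128)):
    print(k,ray("side",*g(x,y),z).round(4))
E
```

```text
0.1 p [ 0.1247 -0.5354  0.2129] F [0.64 0.56 0.03] w 0.0937
[[-0.     0.227 -0.974]
 [ 0.001 -0.974 -0.227]
 [-1.    -0.001 -0.   ]]
head [0.6601 0.0711 0.152 ]
tab top [0.6021 0.0602 0.169 ]
tab elbow [0.6113 0.0608 0.169 ]
gripend [0.4671 0.0633 0.142 ]
gripstart [0.56   0.0652 0.142 ]
nutL [0.656  0.1695 0.128 ]
nutR [ 0.6572 -0.0285  0.128 ]
socket [0.5049 0.0539 0.034 ]
head [0.6604 0.0722 0.152 ]
tab [0.6021 0.064  0.169 ]
gripend [0.4768 0.0591 0.142 ]
nutL [0.6537 0.1758 0.128 ]
nutR [ 0.6549 -0.0237  0.128 ]
```

```bash
python3 -m creep '{"hand":[1,1,1,1,1,1,1,1,1,1,1,1],"slide":[[-0.03,-0.01,-0.01],[-0.03,-0.03,-0.04],[-0.03,-0.05,-0.065],[-0.03,-0.075,-0.095],[-0.03,-0.1,-0.13],[-0.03,-0.12,-0.16],[-0.03,-0.14,-0.19],[-0.03,-0.165,-0.22],[-0.03,-0.19,-0.25],[-0.03,-0.21,-0.28],[-0.03,-0.235,-0.315],[-0.03,-0.26,-0.35]],"spin":[1,2,3,4,5,6,7,8,9,10,12,13]}' 30; python3 -c "from h import *;st()"
```

```text
time_s: 1.1
ee_pos: [0.4057, -0.2033, 0.2435]
eef_rot: [2.499, 1.571, -0.643]
force: [0.2, -1.8, 0.7]
grip_width: 0.0175
1.1 p [ 0.4057 -0.2033  0.2435] F [ 0.21 -1.81  0.73] w 0.0175
[[ 0. -0. -1.]
 [-0. -1.  0.]
 [-1.  0. -0.]]
```

```bash
python3 -m creep '{"hand":[1,1,1,1,1,1,1,1,1,1,1,1],"slide":[[0,-0.02,-0.017],[0,-0.045,-0.038],[0,-0.07,-0.058],[0,-0.095,-0.08],[0,-0.12,-0.1],[0,-0.145,-0.12],[0,-0.17,-0.14],[0,-0.195,-0.16],[0,-0.215,-0.178],[0,-0.226,-0.188],[0,-0.23,-0.193],[0,-0.233,-0.194]],"spin":[0,0,0,0,0,0,0,0,0,0,0,0]}' 30; python3 - <<'E'
from h import *
import cv2
st()
for n in("side","top"):
    cv2.imwrite(f"pics/{n}1.png",cv2.cvtColor(ctrl.camera(n),cv2.COLOR_RGB2BGR))
a=cv2.imread("pics/side1.png")[100:250,160:340];cv2.imwrite("pics/side1c.png",cv2.resize(a,None,fx=4,fy=4,interpolation=cv2.INTER_CUBIC))
E
```

```text
time_s: 2.1
ee_pos: [0.5987, 0.0286, 0.2427]
eef_rot: [0.089, 1.57, -3.05]
force: [-0.3, -0.7, 0.9]
grip_width: 0.0002
2.1 p [0.5987 0.0286 0.2427] F [-0.33 -0.74  0.9 ] w 0.0002
[[-0.001  0.003 -1.   ]
 [-0.    -1.    -0.003]
 [-1.     0.     0.001]]
```

View pics/side1c.png

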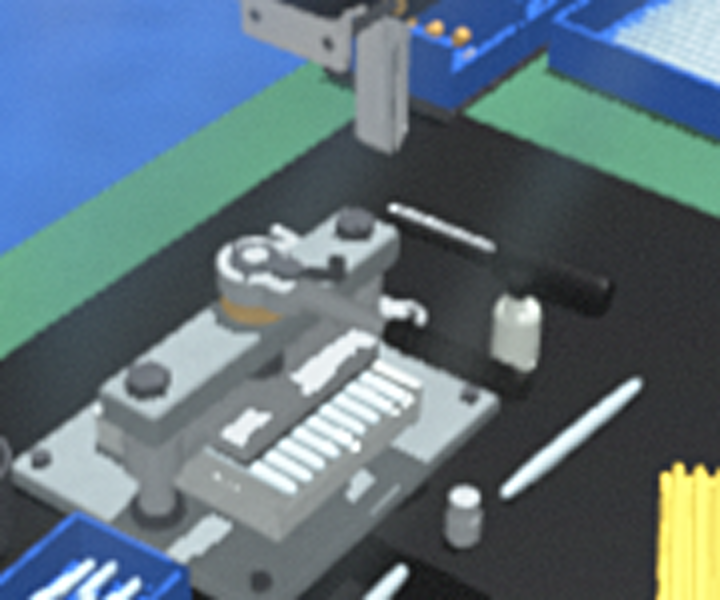

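View pics/top1.png

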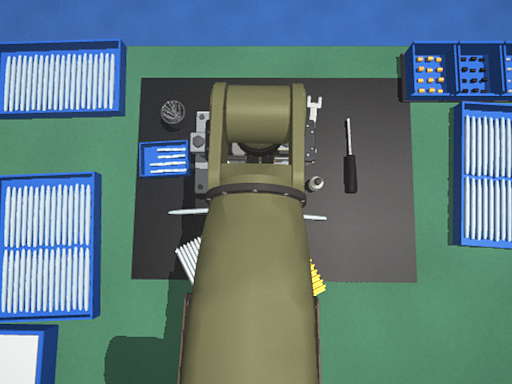

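```bash
python3 - <<'E'
from h import *
import cv2
print(tri(243.6,166.3,245.35,161.3), tri(223,164,241.2,136.6))
a=cv2.imread("pics/side0.png")[150:185,210:270];b=cv2.imread("pics/top0.png")[120:180,225:265]
a=cv2.resize(a,None,fx=10,fy=10,interpolation=cv2.INTER_CUBIC);cv2.imwrite("pics/s0z.png",a);cv2.imwrite("pics/t0z.png",cv2.resize(b,None,fx=10,fy=10,interpolation=cv2.INTER_CUBIC))
E
```

```text
[0.60430167 0.06098734 0.16327663] [0.66068861 0.07110158 0.15071767]
```

View pics/s0z.png

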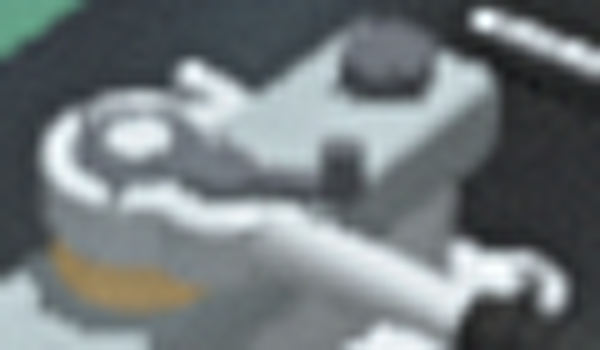

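View pics/t0z.png

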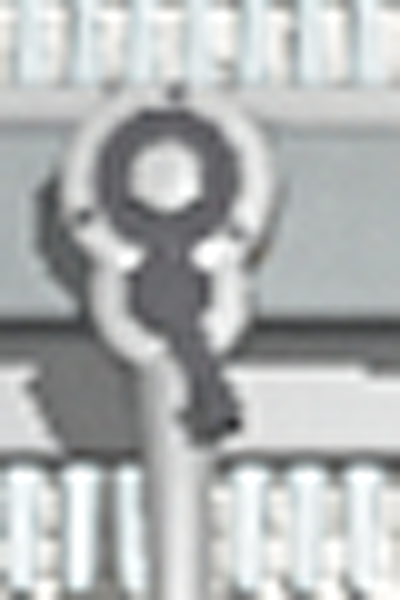

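```bash
python3 -m creep '{"hand":[1,1,1,1,1,1,1],"slide":[[0.02,0,-0.001],[0.045,0,-0.002],[0.065,0,-0.002],[0.075,0,-0.002],[0.076,-0.003,-0.002],[0.076,-0.007,-0.002],[0.076,-0.01,-0.002]],"spin":[0,0,0,0,0,0,0]}'; python3 - <<'E'
from h import *
import cv2
st()
a=cv2.cvtColor(ctrl.camera("side"),cv2.COLOR_RGB2BGR)[130:190,200:290];cv2.imwrite("pics/s2.png",cv2.resize(a,None,fx=8,fy=8,interpolation=cv2.INTER_CUBIC))
st()
E
```

```text
time_s: 2.78
ee_pos: [0.6008, 0.0385, 0.169]
eef_rot: [-3.113, 1.569, 0.03]
force: [-0.5, 0.2, -0.8]
grip_width: 0.0006
2.78 p [0.6008 0.0385 0.169 ] F [-0.5   0.22 -0.82] w 0.0006
[[ 0.002  0.002 -1.   ]
 [ 0.    -1.    -0.002]
 [-1.    -0.    -0.002]]
2.83 p [0.6009 0.039  0.1691] F [0.16 0.14 0.08] w 0.0006
[[ 0.002  0.002 -1.   ]
 [ 0.    -1.    -0.002]
 [-1.    -0.    -0.002]]
```

View pics/s2.png

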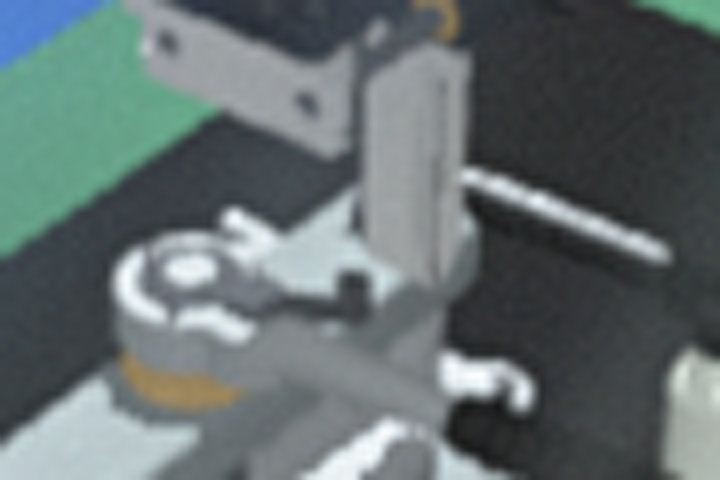

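```bash
python3 -m creep '{"hand":[1,1,1,1,1,1],"slide":[[0.002,-0.001,0],[0.002,-0.002,0],[0.002,-0.003,0],[0.002,-0.004,0],[0.002,-0.005,0],[0.002,-0.006,0]],"spin":[0,0,0,0,0,0]}'
```

```text
time_s: 3.33
ee_pos: [0.6003, 0.0441, 0.1656]
eef_rot: [1.278, 1.57, -1.861]
force: [-2.5, -2.4, 0.7]
grip_width: 0.0007
```

```bash
python3 -m creep '{"hand":[1,1,1,1,1,1],"slide":[[0,-0.001,0],[0,-0.002,0],[0,-0.003,0],[0,-0.004,0],[0,-0.005,0],[0,-0.006,0]],"spin":[0,0,0,0,0,0]}';python3 -m creep '{"hand":[1,1,1,1],"slide":[[0,-0.001,0],[0,-0.002,0],[0,-0.003,0],[0,-0.004,0]],"spin":[0,0,0,0]}'; python3 - <<'E'
from h import *
import cv2
a=cv2.cvtColor(ctrl.camera("side"),cv2.COLOR_RGB2BGR)[130:205,200:290];cv2.imwrite("pics/s3.png",cv2.resize(a,None,fx=8,fy=8,interpolation=cv2.INTER_CUBIC))
st()
E
```

```text
time_s: 3.83
ee_pos: [0.6003, 0.0504, 0.1654]
eef_rot: [0.329, 1.571, -2.811]
force: [-1.7, -3.4, 0.8]
grip_width: 0.0008
time_s: 4.17
ee_pos: [0.6003, 0.0544, 0.1654]
eef_rot: [0.095, 1.571, -3.045]
force: [-2.8, -3.0, 0.3]
grip_width: 0.0003
4.22 p [0.6003 0.0545 0.1654] F [-2.91 -2.68  0.26] w 0.0005
[[-0.     0.002 -1.   ]
 [ 0.    -1.    -0.002]
 [-1.    -0.     0.   ]]
```

View pics/s3.png

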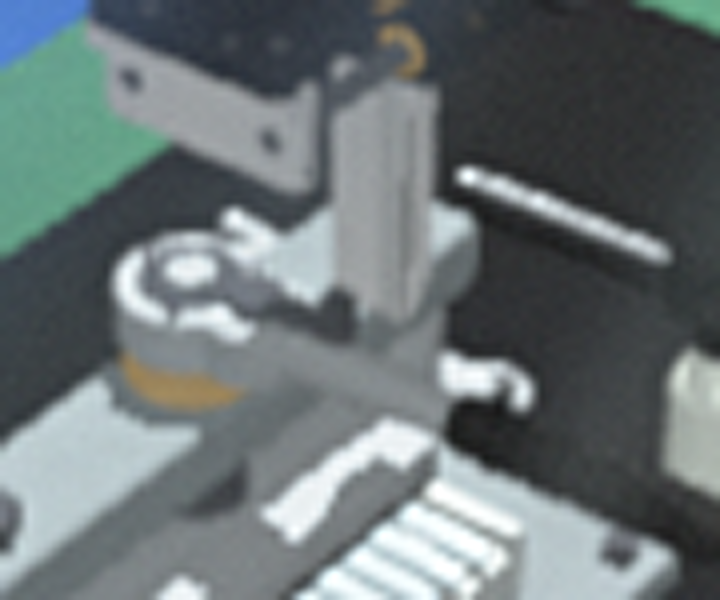

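```bash
python3 -m creep '{"hand":[1,1,1,1,1,1],"slide":[[0,-0.001,0],[0,-0.002,0],[0,-0.003,0],[0,-0.004,0],[0,-0.005,0],[0,-0.006,0]],"spin":[0,0,0,0,0,0]}';python3 -m creep '{"hand":[1,1,1],"slide":[[0,-0.001,0],[0,-0.002,0],[0,-0.0025,0]],"spin":[0,0,0]}'; python3 - <<'E'
from h import *
import cv2
a=cv2.cvtColor(ctrl.camera("side"),cv2.COLOR_RGB2BGR)[130:205,200:290];cv2.imwrite("pics/s4.png",cv2.resize(a,None,fx=8,fy=8,interpolation=cv2.INTER_CUBIC))
st()
E
```

```text
time_s: 4.72
ee_pos: [0.6003, 0.0604, 0.1654]
eef_rot: [0.556, 1.571, -2.584]
force: [-1.7, -3.7, 0.4]
grip_width: 0.0002
time_s: 4.97
ee_pos: [0.6004, 0.063, 0.1654]
eef_rot: [-2.976, 1.571, 0.167]
force: [-2.0, -4.1, -0.4]
grip_width: 0.0006
5.02 p [0.6004 0.063  0.1654] F [-1.03 -3.36 -0.73] w 0.0003
[[ 0.     0.002 -1.   ]
 [ 0.    -1.    -0.002]
 [-1.    -0.    -0.   ]]
```

View pics/s4.png

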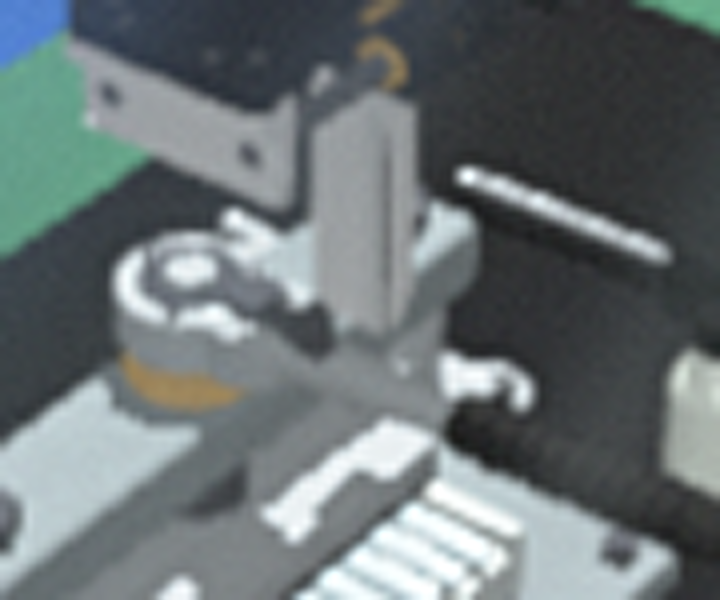

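```bash
python3 -m creep '{"hand":[1,1,1],"slide":[[0,-0.0005,0],[0,-0.001,0],[0,-0.001,0]],"spin":[0,0,0]}';python3 -m creep '{"hand":[1,1,1],"slide":[[0,-0.0005,0],[0,-0.001,0],[0,-0.001,0]],"spin":[0,0,0]}'
```

```text
time_s: 5.27
ee_pos: [0.6005, 0.0639, 0.1655]
eef_rot: [-3.088, 1.571, 0.055]
force: [-0.6, -3.2, -1.2]
grip_width: 0.0008
time_s: 5.52
ee_pos: [0.6004, 0.0647, 0.1654]
eef_rot: [2.215, 1.571, -0.925]
force: [-0.1, -4.0, -1.7]
grip_width: -0.0
```

```bash
python3 -m creep '{"hand":[1,1,1,1,1],"slide":[[-0.003,0.005,0],[-0.01,0.015,0],[-0.03,0.02,0],[-0.06,0.02,0],[-0.06,0.02,0]],"spin":[0,0,0,0,0]}'; python3 - <<'E'
from h import *
import cv2
a=cv2.cvtColor(ctrl.camera("side"),cv2.COLOR_RGB2BGR)[150:210,200:300];cv2.imwrite("pics/s5.png",cv2.resize(a,None,fx=8,fy=8,interpolation=cv2.INTER_CUBIC))
st()
E
```

```text
time_s: 5.93
ee_pos: [0.6021, 0.0441, 0.2319]
eef_rot: [-3.054, 1.562, 0.089]
force: [-0.1, 0.1, 0.8]
grip_width: 0.0006
5.98 p [0.6015 0.0443 0.2292] F [-0.07 -0.21 -0.28] w 0.0005
[[ 0.006  0.002 -1.   ]
 [ 0.001 -1.    -0.002]
 [-1.    -0.001 -0.006]]
```

View pics/s5.png

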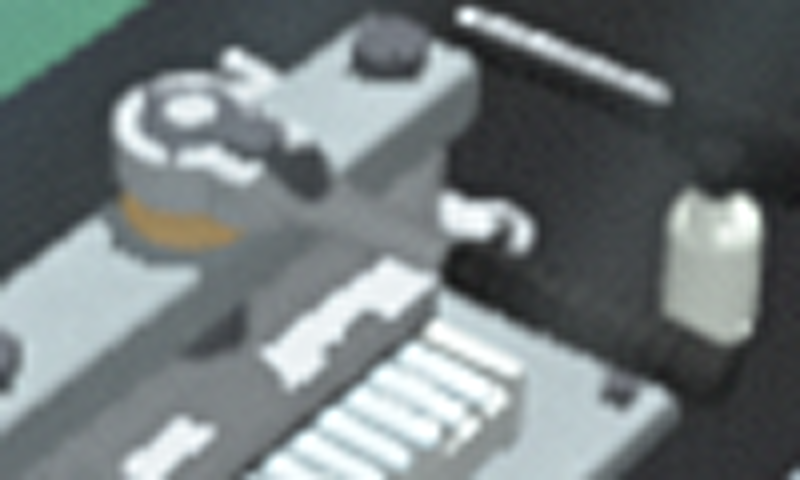

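```bash
python3 - <<'E'
from h import *
for v in (170,171,172): print(ray("side",239.0-.4,v-.4,.163).round(4))
print(ray("side",244.4-.4,167-.4,.163))
E
```

```text
[0.6064 0.0786 0.163 ]
[0.604  0.0817 0.163 ]
[0.6015 0.0848 0.163 ]
[0.60379471 0.06126344 0.163     ]
```

```bash
python3 -m creep '{"hand":[0,0,0,0,0,0,0,0,0],"slide":[[0,-0.005,0.02],[0,-0.015,0.05],[0,-0.021,0.08],[0,-0.021,0.086],[0.01,-0.021,0.086],[0.04,-0.021,0.086],[0.07,-0.021,0.086],[0.092,-0.021,0.086],[0.092,-0.021,0.086]],"spin":[0,0,0,0,0,0,0,0,0]}' 30; python3 - <<'E'
from h import *
import cv2
st()
a=cv2.cvtColor(ctrl.camera("side"),cv2.COLOR_RGB2BGR)[120:230,180:330];cv2.imwrite("pics/s6.png",cv2.resize(a,None,fx=5,fy=5,interpolation=cv2.INTER_CUBIC))
E
```

```text
time_s: 6.73
ee_pos: [0.5129, 0.0651, 0.1284]
eef_rot: [0.029, 1.563, -3.111]
force: [-0.5, 0.2, -0.1]
grip_width: 0.0469
6.73 p [0.5129 0.0651 0.1284] F [-0.53  0.22 -0.15] w 0.0469
[[-0.007  0.002 -1.   ]
 [-0.    -1.    -0.002]
 [-1.     0.     0.007]]
```

View pics/s6.png

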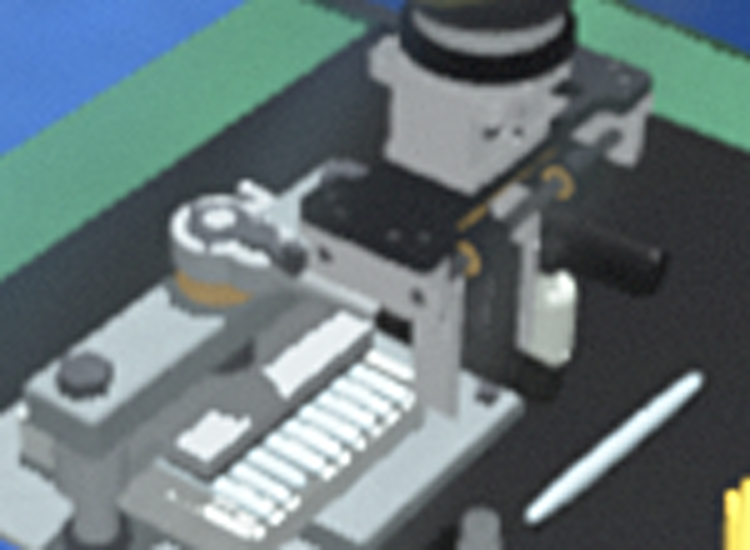

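```bash
cat >> h.py <<'E'
C=np.array([.659,.0715])
def arc(p0,R,ang_deg,zoff=0.,rad=.145):
    # ang: absolute handle angles in deg rel. to -X, anticlockwise +; spin so that tool y stays tangential (tool y ~ -Y at 0)
    yaw=np.degrees(np.arctan2(R[1,1],R[0,1]))
    for a in ang_deg:
        f=np.pi+np.radians(a);p=C+rad*np.array([np.cos(f),np.sin(f)])
        d=np.r_[p-p0[:2],0]; s=R.T@d
        sp=-(((a-90)-yaw+180)%360-180)
        print([0,round(s[1],4),round(s[2],4)],round(sp,1))
E
python3 - <<'E'
from h import *
o,R=st()
arc(o["ee_pos"],R,[2.4,2.4,7,12,17,22,27,32,37,42])
E
```

```text
6.78 p [0.5139 0.0653 0.1312] F [-0.68 -0.44  0.58] w 0.0469
[[-0.004  0.002 -1.   ]
 [-0.    -1.    -0.002]
 [-1.     0.     0.004]]
[0, np.float64(-0.0002), np.float64(-0.0002)] -2.3
[0, np.float64(-0.0002), np.float64(-0.0002)] -2.3
[0, np.float64(0.0114), np.float64(-0.0011)] -6.9
[0, np.float64(0.0239), np.float64(-0.0032)] -11.9
[0, np.float64(0.0362), np.float64(-0.0063)] -16.9
[0, np.float64(0.0481), np.float64(-0.0105)] -21.9
[0, np.float64(0.0596), np.float64(-0.0158)] -26.9
[0, np.float64(0.0706), np.float64(-0.022)] -31.9
[0, np.float64(0.0811), np.float64(-0.0291)] -36.9
[0, np.float64(0.0908), np.float64(-0.0372)] -41.9
```

```bash
python3 -m creep '{"hand":[0.45,0.45,0.45,0.45,0.45,0.45,0.45,0.45,0.45,0.45,0.45,0.45],"slide":[[0,0,0],[0,0,0],[0,0,0],[0,0.006,-0.001],[0,0.012,-0.001],[0,0.024,-0.003],[0,0.036,-0.006],[0,0.048,-0.0105],[0,0.06,-0.016],[0,0.07,-0.022],[0,0.081,-0.029],[0,0.091,-0.037]],"spin":[-2.3,-2.3,-2.3,-4.5,-7,-12,-17,-22,-27,-32,-37,-42]}' 30; python3 - <<'E'
from h import *
o,R=st()
arc(o["ee_pos"],R,[42,47,52,57,62])
import cv2
a=cv2.cvtColor(ctrl.camera("side"),cv2.COLOR_RGB2BGR)[120:230,180:330];cv2.imwrite("pics/s7.png",cv2.resize(a,None,fx=5,fy=5,interpolation=cv2.INTER_CUBIC))
E
```

```text
time_s: 7.78
ee_pos: [0.5522, -0.0258, 0.1344]
eef_rot: [2.74, 1.57, 0.336]
force: [0.4, 1.7, -1.0]
grip_width: 0.026
7.78 p [ 0.5522 -0.0258  0.1344] F [ 0.4   1.68 -0.99] w 0.026
[[ 0.001  0.673 -0.74 ]
 [ 0.    -0.74  -0.673]
 [-1.     0.    -0.001]]
[0, np.float64(-0.0008), np.float64(0.0005)] 0.3
[0, np.float64(0.0118), np.float64(0.0001)] -4.7
[0, np.float64(0.0244), np.float64(-0.0015)] -9.7
[0, np.float64(0.0368), np.float64(-0.0042)] -14.7
[0, np.float64(0.0488), np.float64(-0.008)] -19.7
```

View pics/s7.png

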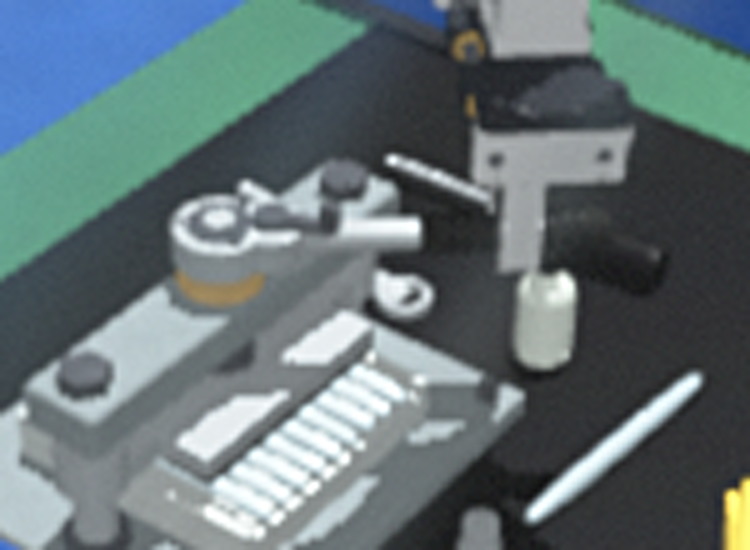

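```bash
python3 -m creep '{"hand":[0.45,0.45,0.45,0.45,0.45],"slide":[[0,0.012,0],[0,0.024,-0.001],[0,0.036,-0.004],[0,0.045,-0.007],[0,0.045,-0.007]],"spin":[-4.7,-9.7,-14.7,-18,-18]}' 30; python3 - <<'E'
from h import *
o,R=st()
arc(o["ee_pos"],R,range(60,-1,-5))
E
```

```text
time_s: 8.25
ee_pos: [0.5878, -0.0545, 0.1339]
eef_rot: [1.863, 1.57, -0.23]
force: [0.2, 0.9, 0.1]
grip_width: 0.0259
8.25 p [ 0.5878 -0.0545  0.1339] F [0.21 0.86 0.08] w 0.0259
[[ 0.001  0.867 -0.499]
 [-0.    -0.499 -0.867]
 [-1.     0.001 -0.   ]]
[0, np.float64(-0.0013), np.float64(0.0002)] 0.1
[0, np.float64(-0.014), np.float64(-0.0003)] 5.1
[0, np.float64(-0.0265), np.float64(-0.002)] 10.1
[0, np.float64(-0.0389), np.float64(-0.0047)] 15.1
[0, np.float64(-0.0509), np.float64(-0.0086)] 20.1
[0, np.float64(-0.0626), np.float64(-0.0134)] 25.1
[0, np.float64(-0.0738), np.float64(-0.0193)] 30.1
[0, np.float64(-0.0845), np.float64(-0.0261)] 35.1
[0, np.float64(-0.0945), np.float64(-0.0338)] 40.1
[0, np.float64(-0.1038), np.float64(-0.0423)] 45.1
[0, np.float64(-0.1123), np.float64(-0.0517)] 50.1
[0, np.float64(-0.12), np.float64(-0.0617)] 55.1
[0, np.float64(-0.1268), np.float64(-0.0724)] 60.1
```

```bash
python3 -m creep '{"hand":[0.45,0.45,0.45,0.45,0.45,0.45,0.45,0.45],"slide":[[0,-0.008,0],[0,-0.02,-0.001],[0,-0.033,-0.003],[0,-0.045,-0.0065],[0,-0.057,-0.011],[0,-0.068,-0.016],[0,-0.079,-0.0225],[0,-0.084,-0.026]],"spin":[3,8,13,18,23,28,33,35]}' 30; python3 - <<'E'
from h import *
o,R=st()
print("tang",o["force"]@R[:,1],"rad",o["force"]@R[:,2])
arc(o["ee_pos"],R,range(25,-41,-5))
E
```

```text
time_s: 8.92
ee_pos: [0.5265, 0.011, 0.134]
eef_rot: [2.078, 1.569, -0.635]
force: [1.3, -7.1, -2.3]
grip_width: 0.0257
8.92 p [0.5265 0.011  0.134 ] F [ 1.31 -7.12 -2.29] w 0.0257
[[ 0.002  0.416 -0.909]
 [-0.001 -0.909 -0.416]
 [-1.     0.002 -0.001]]
tang 7.013763541868346 rad 1.7683902770359692
[0, np.float64(0.0012), np.float64(-0.0007)] -0.4
[0, np.float64(-0.0115), np.float64(-0.0012)] 4.6
[0, np.float64(-0.024), np.float64(-0.0027)] 9.6
[0, np.float64(-0.0364), np.float64(-0.0054)] 14.6
[0, np.float64(-0.0485), np.float64(-0.0091)] 19.6
[0, np.float64(-0.0602), np.float64(-0.0138)] 24.6
[0, np.float64(-0.0715), np.float64(-0.0196)] 29.6
[0, np.float64(-0.0822), np.float64(-0.0263)] 34.6
[0, np.float64(-0.0923), np.float64(-0.0339)] 39.6
[0, np.float64(-0.1017), np.float64(-0.0424)] 44.6
[0, np.float64(-0.1103), np.float64(-0.0517)] 49.6
[0, np.float64(-0.1181), np.float64(-0.0616)] 54.6
[0, np.float64(-0.1249), np.float64(-0.0723)] 59.6
[0, np.float64(-0.1309), np.float64(-0.0834)] 64.6
```

```bash
python3 -m creep '{"hand":[0.45,0.45,0.45,0.45,0.45,0.45,0.45,0.45,0.45,0.45,0.45,0.45],"slide":[[0,-0.0115,-0.001],[0,-0.024,-0.003],[0,-0.0365,-0.0055],[0,-0.0485,-0.009],[0,-0.06,-0.014],[0,-0.0715,-0.0195],[0,-0.082,-0.0265],[0,-0.092,-0.034],[0,-0.102,-0.0425],[0,-0.11,-0.0515],[0,-0.118,-0.0615],[0,-0.125,-0.0725]],"spin":[4.6,9.6,14.6,19.6,24.6,29.6,34.6,39.6,44.6,49.6,54.6,59.6]}' 30; python3 - <<'E'
from h import *
o,R=st()
print(o["qpos"].round(2),"tang",o["force"]@R[:,1],"rad",o["force"]@R[:,2])
arc(o["ee_pos"],R,range(-35,26,5))
import cv2
a=cv2.cvtColor(ctrl.camera("side"),cv2.COLOR_RGB2BGR)[120:230,140:290];cv2.imwrite("pics/s8.png",cv2.resize(a,None,fx=5,fy=5,interpolation=cv2.INTER_CUBIC))
E
```

```text
time_s: 9.92
ee_pos: [0.5384, 0.1546, 0.1331]
eef_rot: [1.131, 1.568, -2.622]
force: [-3.8, -5.1, -3.6]
grip_width: 0.026
9.92 p [0.5384 0.1546 0.1331] F [-3.77 -5.12 -3.61] w 0.026
[[-0.002 -0.574 -0.819]
 [-0.001 -0.819  0.574]
 [-1.     0.002  0.001]]
[ 0.21  0.4   1.58 -0.    1.16  2.4 ] tang 6.34419717452512 rad 0.15031681043702072
[0, np.float64(-0.0011), np.float64(-0.0014)] -0.0
[0, np.float64(0.0116), np.float64(-0.002)] -5.0
[0, np.float64(0.0241), np.float64(-0.0036)] -10.0
[0, np.float64(0.0365), np.float64(-0.0064)] -15.0
[0, np.float64(0.0485), np.float64(-0.0102)] -20.0
[0, np.float64(0.0602), np.float64(-0.015)] -25.0
[0, np.float64(0.0714), np.float64(-0.0209)] -30.0
[0, np.float64(0.0821), np.float64(-0.0277)] -35.0
[0, np.float64(0.0921), np.float64(-0.0354)] -40.0
[0, np.float64(0.1015), np.float64(-0.0439)] -45.0
[0, np.float64(0.11), np.float64(-0.0532)] -50.0
[0, np.float64(0.1177), np.float64(-0.0633)] -55.0
[0, np.float64(0.1245), np.float64(-0.0739)] -60.0
```

View pics/s8.png

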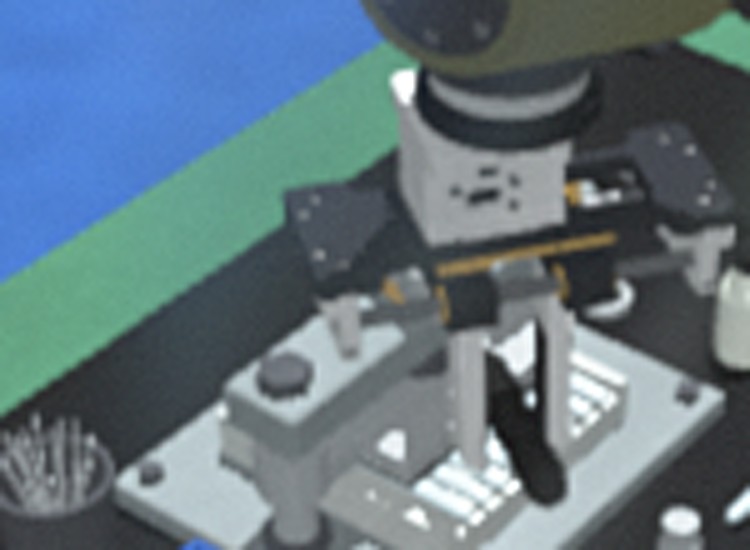

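```bash
python3 -m creep '{"hand":[0.45,0.45,0.45,0.45,0.45,0.45,0.45,0.45,0.45,0.45,0.45,0.45],"slide":[[0,0.0115,-0.001],[0,0.024,-0.003],[0,0.0365,-0.006],[0,0.0485,-0.01],[0,0.06,-0.0145],[0,0.0715,-0.0205],[0,0.082,-0.0275],[0,0.092,-0.035],[0,0.1015,-0.0435],[0,0.11,-0.053],[0,0.1175,-0.063],[0,0.1245,-0.0735]],"spin":[-5,-10,-15,-20,-25,-30,-35,-40,-45,-50,-55,-60]}' 30; python3 - <<'E'
from h import *
o,R=st()
print("tang",o["force"]@R[:,1],"rad",o["force"]@R[:,2])
arc(o["ee_pos"],R,range(25,66,5))
E
```

```text
time_s: 10.97
ee_pos: [0.5294, 0.0099, 0.134]
eef_rot: [-3.111, 1.57, 0.478]
force: [1.3, 3.4, -0.0]
grip_width: 0.0258
10.97 p [0.5294 0.0099 0.134 ] F [ 1.31  3.42 -0.01] w 0.0258
[[ 0.001  0.433 -0.901]
 [ 0.001 -0.901 -0.433]
 [-1.    -0.    -0.001]]
tang -2.520523274357752 rad -2.6589365947102075
[0, np.float64(-0.0011), np.float64(0.0015)] 0.7
[0, np.float64(0.0116), np.float64(0.0011)] -4.3
[0, np.float64(0.0241), np.float64(-0.0004)] -9.3
[0, np.float64(0.0365), np.float64(-0.003)] -14.3
[0, np.float64(0.0486), np.float64(-0.0067)] -19.3
[0, np.float64(0.0604), np.float64(-0.0114)] -24.3
[0, np.float64(0.0717), np.float64(-0.0171)] -29.3
[0, np.float64(0.0824), np.float64(-0.0237)] -34.3
[0, np.float64(0.0925), np.float64(-0.0313)] -39.3
```

```bash
python3 -m creep '{"hand":[0.45,0.45,0.45,0.45,0.45,0.45,0.45,0.45],"slide":[[0,0.0115,0.001],[0,0.024,-0.0005],[0,0.0365,-0.003],[0,0.0485,-0.0065],[0,0.06,-0.0115],[0,0.0715,-0.017],[0,0.0825,-0.0235],[0,0.0825,-0.0235]],"spin":[-4.5,-9.5,-14.5,-19.5,-24.5,-29.5,-34.5,-34.5]}' 30; python3 - <<'E'
from h import *
o,R=st()
print("tang",o["force"]@R[:,1],"rad",o["force"]@R[:,2])
arc(o["ee_pos"],R,range(60,-1,-5))
E
```

```text
time_s: 11.63
ee_pos: [0.5872, -0.055, 0.1338]
eef_rot: [1.96, 1.57, -0.133]
force: [-0.1, 0.2, -0.2]
grip_width: 0.0259
11.63 p [ 0.5872 -0.055   0.1338] F [-0.12  0.18 -0.19] w 0.0259
[[ 0.001  0.867 -0.498]
 [-0.    -0.498 -0.867]
 [-1.     0.001 -0.   ]]
tang -0.190274621910465 rad -0.09953366899084523
[0, np.float64(-0.001), np.float64(-0.0005)] 0.1
[0, np.float64(-0.0137), np.float64(-0.001)] 5.1
[0, np.float64(-0.0262), np.float64(-0.0027)] 10.1
[0, np.float64(-0.0386), np.float64(-0.0055)] 15.1
[0, np.float64(-0.0506), np.float64(-0.0093)] 20.1
[0, np.float64(-0.0623), np.float64(-0.0142)] 25.1
[0, np.float64(-0.0735), np.float64(-0.02)] 30.1
[0, np.float64(-0.0842), np.float64(-0.0269)] 35.1
[0, np.float64(-0.0942), np.float64(-0.0346)] 40.1
[0, np.float64(-0.1035), np.float64(-0.0431)] 45.1
[0, np.float64(-0.112), np.float64(-0.0525)] 50.1
[0, np.float64(-0.1197), np.float64(-0.0625)] 55.1
[0, np.float64(-0.1265), np.float64(-0.0732)] 60.1
```

```bash
python3 -m creep '{"hand":[0.45,0.45,0.45,0.45,0.45],"slide":[[0,-0.0135,-0.001],[0,-0.026,-0.0025],[0,-0.0385,-0.0055],[0,-0.0505,-0.0095],[0,-0.0625,-0.014]],"spin":[5,10,15,20,25]}' 30; python3 - <<'E'
from h import *
o,R=st()
print("tang",o["force"]@R[:,1],"rad",o["force"]@R[:,2])
arc(o["ee_pos"],R,range(35,-1,-5))
E
```

```text
time_s: 12.05
ee_pos: [0.5387, -0.0108, 0.134]
eef_rot: [2.085, 1.568, -0.454]
force: [6.9, -3.6, -2.0]
grip_width: 0.0261
12.05 p [ 0.5387 -0.0108  0.134 ] F [ 6.93 -3.59 -2.03] w 0.0261
[[ 0.002  0.566 -0.824]
 [-0.001 -0.824 -0.566]
 [-1.     0.002 -0.001]]
tang 6.881834831405359 rad -3.674239042677742
[0, np.float64(0.0015), np.float64(-0.0007)] -0.5
[0, np.float64(-0.0111), np.float64(-0.0012)] 4.5
[0, np.float64(-0.0237), np.float64(-0.0027)] 9.5
[0, np.float64(-0.036), np.float64(-0.0053)] 14.5
[0, np.float64(-0.0481), np.float64(-0.009)] 19.5
[0, np.float64(-0.0599), np.float64(-0.0138)] 24.5
[0, np.float64(-0.0711), np.float64(-0.0195)] 29.5
[0, np.float64(-0.0819), np.float64(-0.0262)] 34.5
```

```bash
python3 -m creep '{"hand":[0.45,0.45,0.45,0.45],"slide":[[0,-0.0085,-0.001],[0,-0.0175,-0.002],[0,-0.027,-0.0035],[0,-0.036,-0.0055]],"spin":[3.5,7,11,14.5]}' 30; python3 - <<'E'
from h import *
o,R=st()
print("tang",o["force"]@R[:,1],"rad",o["force"]@R[:,2])
arc(o["ee_pos"],R,range(21,-10,-4))
E
```

```text
time_s: 12.38
ee_pos: [0.5222, 0.0217, 0.1337]
eef_rot: [1.766, 1.569, -1.026]
force: [1.4, -6.5, -2.8]
grip_width: 0.0264
12.38 p [0.5222 0.0217 0.1337] F [ 1.41 -6.51 -2.8 ] w 0.0264
[[ 0.001  0.343 -0.939]
 [-0.001 -0.939 -0.343]
 [-1.     0.002 -0.   ]]
tang 6.596550041053957 rad 0.9076915287419735
[0, np.float64(0.0025), np.float64(-0.0006)] -1.0
[0, np.float64(-0.0076), np.float64(-0.0008)] 3.0
[0, np.float64(-0.0177), np.float64(-0.0017)] 7.0
[0, np.float64(-0.0277), np.float64(-0.0032)] 11.0
[0, np.float64(-0.0376), np.float64(-0.0055)] 15.0
[0, np.float64(-0.0472), np.float64(-0.0085)] 19.0
[0, np.float64(-0.0567), np.float64(-0.0121)] 23.0
[0, np.float64(-0.0658), np.float64(-0.0164)] 27.0
```

```bash
python3 -m creep '{"hand":[0.45,0.45,0.45,0.45],"slide":[[0,-0.009,-0.001],[0,-0.0175,-0.0015],[0,-0.0275,-0.003],[0,-0.0375,-0.0055]],"spin":[3.5,7,11,15]}' 30; python3 - <<'E'
from h import *
o,R=st()
print("tang",o["force"]@R[:,1],"rad",o["force"]@R[:,2])
arc(o["ee_pos"],R,range(6,-30,-4))
E
```

```text
time_s: 12.72
ee_pos: [0.5141, 0.0587, 0.1335]
eef_rot: [1.602, 1.569, -1.452]
force: [-0.0, -5.7, -3.2]
grip_width: 0.0258
12.72 p [0.5141 0.0587 0.1335] F [-0.03 -5.68 -3.17] w 0.0258
[[ 0.     0.088 -0.996]
 [-0.001 -0.996 -0.088]
 [-1.     0.001 -0.   ]]
tang 5.650373982723854 rad 0.5292841261254596
[0, np.float64(0.0024), np.float64(-0.0005)] -1.0
[0, np.float64(-0.0077), np.float64(-0.0007)] 3.0
[0, np.float64(-0.0178), np.float64(-0.0016)] 7.0
[0, np.float64(-0.0278), np.float64(-0.0031)] 11.0
[0, np.float64(-0.0376), np.float64(-0.0054)] 15.0
[0, np.float64(-0.0473), np.float64(-0.0084)] 19.0
[0, np.float64(-0.0568), np.float64(-0.012)] 23.0
[0, np.float64(-0.0659), np.float64(-0.0163)] 27.0
[0, np.float64(-0.0748), np.float64(-0.0212)] 31.0
```

```bash
python3 -m creep '{"hand":[0.45,0.45,0.45,0.45],"slide":[[0,-0.009,-0.001],[0,-0.0175,-0.0015],[0,-0.0275,-0.003],[0,-0.0375,-0.0055]],"spin":[3.5,7,11,15]}' 30; python3 - <<'E'
from h import *
o,R=st()
print("tang",o["force"]@R[:,1],"rad",o["force"]@R[:,2])
arc(o["ee_pos"],R,range(-9,-36,-4))
E
```

```text
time_s: 13.05
ee_pos: [0.5157, 0.0964, 0.1333]
eef_rot: [1.228, 1.569, -2.087]
force: [-0.2, -9.1, -3.3]
grip_width: 0.0259
13.05 p [0.5157 0.0964 0.1333] F [-0.25 -9.08 -3.28] w 0.0259
[[-0.001 -0.173 -0.985]
 [-0.002 -0.985  0.173]
 [-1.     0.002  0.001]]
tang 8.980036050043266 rad -1.3276868943340605
[0, np.float64(0.0022), np.float64(-0.0005)] -0.9
[0, np.float64(-0.0079), np.float64(-0.0006)] 3.1
[0, np.float64(-0.018), np.float64(-0.0015)] 7.1
[0, np.float64(-0.028), np.float64(-0.0031)] 11.1
[0, np.float64(-0.0379), np.float64(-0.0054)] 15.1
[0, np.float64(-0.0475), np.float64(-0.0084)] 19.1
[0, np.float64(-0.057), np.float64(-0.012)] 23.1
```

```bash
cat > f.py <<'E'
from h import *
for i in range(3):
    o=ctrl.get_obs();R=Ro.from_euler("xyz",o["eef_rot"]).as_matrix()
    print(round(o["time_s"],2),"tang %.2f rad %.2f z %.2f"%(o["force"]@R[:,1],o["force"]@R[:,2],o["force"][2]), o["ee_pos"].round(4))
    if i<2: ctrl.camera("side")
a=np.degrees(np.arctan2(R[1,1],R[0,1]))+90; print("ang",a)
arc(o["ee_pos"],R,[a,a-4,a-8,a-12])
E
python3 -m creep '{"hand":[0.45,0.45],"slide":[[0,-0.0065,-0.001],[0,-0.013,-0.0015]],"spin":[2.5,5]}' 30; python3 f.py
```

```text
time_s: 13.22
ee_pos: [0.5186, 0.1089, 0.1328]
eef_rot: [0.809, 1.567, -2.592]
force: [-7.2, -11.1, -2.0]
grip_width: 0.0262
13.22 tang 12.60 rad 4.06 z -2.02 [0.5186 0.1089 0.1328]
13.27 tang 8.44 rad 4.46 z -2.60 [0.5188 0.1096 0.1328]
13.32 tang 7.20 rad 5.83 z -2.32 [0.5187 0.1092 0.1328]
ang -14.821305417439874
[0, np.float64(0.0006), np.float64(-0.0003)] -0.0
[0, np.float64(-0.0095), np.float64(-0.0007)] 4.0
[0, np.float64(-0.0196), np.float64(-0.0017)] 8.0
[0, np.float64(-0.0296), np.float64(-0.0035)] 12.0
```

```bash
python3 -m creep '{"hand":[0.45,0.45,0.45],"slide":[[0,-0.0025,0],[0,-0.005,-0.0005],[0,-0.0075,-0.0005]],"spin":[1,2,3]}' 30; python3 f.py; python3 -m creep '{"hand":[0.45,0.45,0.45],"slide":[[0,-0.0025,0],[0,-0.005,-0.0005],[0,-0.0075,-0.0005]],"spin":[1,2,3]}' 30; python3 f.py
```

```text
time_s: 13.57
ee_pos: [0.5205, 0.1155, 0.1326]
eef_rot: [0.771, 1.565, -2.682]
force: [-9.5, -10.5, -2.3]
grip_width: 0.0259
13.57 tang 12.91 rad 5.85 z -2.27 [0.5205 0.1155 0.1326]
13.62 tang 10.82 rad 5.94 z -2.43 [0.5206 0.1159 0.1326]
13.67 tang 9.68 rad 6.54 z -1.73 [0.5206 0.1158 0.1326]
ang -17.781043364783415
[0, np.float64(-0.0001), np.float64(-0.0003)] -0.0
[0, np.float64(-0.0102), np.float64(-0.0006)] 4.0
[0, np.float64(-0.0203), np.float64(-0.0017)] 8.0
[0, np.float64(-0.0303), np.float64(-0.0035)] 12.0
time_s: 13.92
ee_pos: [0.5231, 0.1225, 0.1325]
eef_rot: [0.815, 1.565, -2.689]
force: [-10.4, -10.1, -2.5]
grip_width: 0.0261
13.92 tang 13.12 rad 6.10 z -2.50 [0.5231 0.1225 0.1325]
13.97 tang 12.02 rad 5.88 z -2.32 [0.5232 0.1228 0.1325]
14.02 tang 11.28 rad 5.97 z -1.69 [0.5232 0.1227 0.1325]
ang -20.78351519469642
[0, np.float64(-0.0003), np.float64(-0.0001)] -0.0
[0, np.float64(-0.0104), np.float64(-0.0005)] 4.0
[0, np.float64(-0.0205), np.float64(-0.0015)] 8.0
[0, np.float64(-0.0305), np.float64(-0.0033)] 12.0
```

```bash
python3 - <<'E'
from h import *
o=ctrl.get_obs();R=Ro.from_euler("xyz",o["eef_rot"]).as_matrix()
print(o["force"],o["moment"],R.T@o["force"],R.T@o["moment"])
r=o["ee_pos"][:2]-C
print("tau",r[0]*o["force"][1]-r[1]*o["force"][0], o["moment"][2])
E
```

```text
[-9.59710187 -8.43197345 -1.68542249] [-1.35687325  1.78038862 -0.06726676] [ 1.75234502 11.28200822  5.97400761] [ 0.0698373  -1.18331928  1.90007676]
tau 1.6363050936090522 -0.06726676036232718
```

```bash
python3 -m creep '{"hand":[0.45,0.45,0.45,0.45],"slide":[[0,0.0015,0],[0,0.003,0.0005],[0,0.003,0.0005],[0,0.003,0.0005]],"spin":[0,0,0,0]}' 30|grep -E "force|pos"; python3 -m creep '{"hand":[0.45],"slide":[[0,-0.002,0]],"spin":[0]}' |grep -E "force|pos"; python3 -m creep '{"hand":[0.45],"slide":[[0,-0.0015,0]],"spin":[0]}' |grep -E "force|pos";python3 -m creep '{"hand":[0.45],"slide":[[0,-0.0015,0]],"spin":[0.5]}' |grep -E "force|pos"; python3 f.py
```

```text
ee_pos: [0.5224, 0.12, 0.133]
force: [-5.1, -6.7, -3.0]
ee_pos: [0.5229, 0.1216, 0.1328]
force: [-7.8, -9.7, -3.0]
ee_pos: [0.5232, 0.123, 0.1327]
force: [-8.2, -9.7, -3.2]
ee_pos: [0.5237, 0.1244, 0.1327]
force: [-8.5, -10.9, -3.0]
14.6 tang 13.23 rad 3.93 z -2.99 [0.5237 0.1244 0.1327]
14.65 tang 12.28 rad 4.30 z -3.05 [0.5238 0.1246 0.1327]
14.7 tang 11.37 rad 4.11 z -3.67 [0.5238 0.1245 0.1327]
ang -21.2668702769772
[0, np.float64(0.0004), np.float64(-0.0003)] -0.0
[0, np.float64(-0.0098), np.float64(-0.0006)] 4.0
[0, np.float64(-0.0198), np.float64(-0.0017)] 8.0
[0, np.float64(-0.0298), np.float64(-0.0034)] 12.0
```

```bash
python3 -m creep '{"hand":[0.45,0.4,0.2,0,0,0,0],"slide":[[0,0.002,0],[0,0.004,0],[0,0.004,0],[0,0.004,0],[0,0.004,0],[0,0.004,0],[0,0.004,0]],"spin":[0,0,0,0,0,0,0]}' 30; python3 f.py; python3 -m creep '{"hand":[0,0,0,0,0,0,0],"slide":[[-0.01,0.004,0],[-0.03,0.004,0],[-0.06,0.004,0],[-0.1,0.004,0],[-0.12,0.004,0.03],[-0.12,0.004,0.06],[-0.12,0.004,0.06]],"spin":[0,0,0,0,0,0,0]}'; python3 - <<'E'
from h import *
import cv2
a=cv2.cvtColor(ctrl.camera("side"),cv2.COLOR_RGB2BGR)[130:230,150:290];cv2.imwrite("pics/s9.png",cv2.resize(a,None,fx=5,fy=5,interpolation=cv2.INTER_CUBIC))
st()
E
```

```text
time_s: 15.28
ee_pos: [0.5237, 0.1213, 0.1334]
eef_rot: [2.102, 1.57, -1.411]
force: [-0.1, -5.0, -3.3]
grip_width: 0.0471
15.28 tang 4.66 rad -1.74 z -3.26 [0.5237 0.1213 0.1334]
15.33 tang 4.76 rad -2.32 z -3.39 [0.5237 0.1213 0.1334]
15.38 tang 4.74 rad -2.73 z -3.03 [0.5237 0.1212 0.1334]
ang -21.244289455264592
[0, np.float64(-0.0027), np.float64(0.0009)] -0.0
[0, np.float64(-0.0128), np.float64(0.0005)] 4.0
[0, np.float64(-0.0228), np.float64(-0.0005)] 8.0
[0, np.float64(-0.0328), np.float64(-0.0023)] 12.0
time_s: 15.97
ee_pos: [0.464, 0.1408, 0.256]
eef_rot: [-2.345, 1.567, 0.428]
force: [0.4, 0.5, 0.4]
grip_width: 0.0471
16.02 p [0.4654 0.1403 0.2554] F [ 1.2  -0.11 -0.86] w 0.0469
[[ 0.003 -0.359 -0.933]
 [ 0.001 -0.933  0.359]
 [-1.    -0.002 -0.002]]
```

View pics/s9.png

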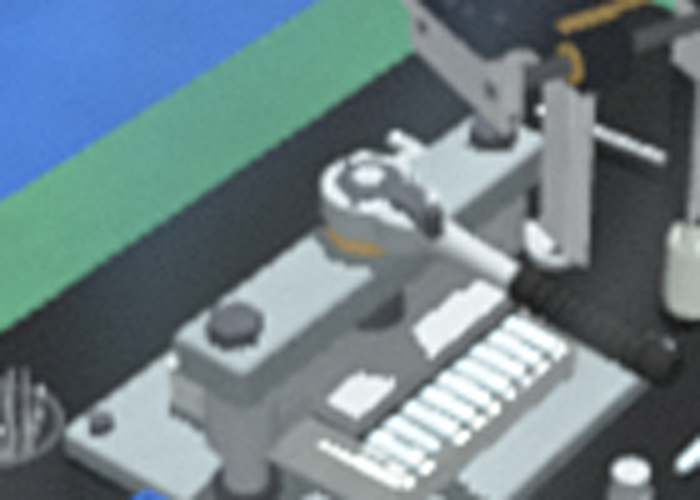

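```bash
python3 - <<'E'
from h import *
import cv2
def p(x,y,z): return ray("side",150+x/5-.4,130+y/5-.4,z)
for k,q,z in(("end",(662,358),.138),("gripstart",(525,288),.138),("head",(366,178),.148),("tab",(428,212),.160)):
    w=p(*q,z);print(k,w.round(4),"ang",np.degrees(np.arctan2(-(w-np.r_[C,0])[1],-(w-np.r_[C,0])[0])))
E
python3 -m creep '{"hand":[0,0,0,0,0,0,0,0,0,0],"slide":[[-0.03,0.03,0.03],[-0.03,0.06,0.06],[-0.03,0.09,0.09],[-0.03,0.12,0.11],[-0.03,0.15,0.11],[-0.03,0.18,0.11],[-0.03,0.21,0.11],[-0.03,0.24,0.11],[-0.03,0.26,0.11],[-0.03,0.26,0.11]],"spin":[0,0,0,0,0,0,0,0,0,0]}'; python3 - <<'E'
from h import *
import cv2
st()
for n in("side","top"):
    cv2.imwrite(f"pics/{n}10.png",cv2.cvtColor(ctrl.camera(n),cv2.COLOR_RGB2BGR))
a=cv2.imread("pics/top10.png")[90:240,180:310];cv2.imwrite("pics/top10c.png",cv2.resize(a,None,fx=4,fy=4,interpolation=cv2.INTER_CUBIC)[:600])
a=cv2.imread("pics/side10.png")[140:240,150:290];cv2.imwrite("pics/side10c.png",cv2.resize(a,None,fx=5,fy=5,interpolation=cv2.INTER_CUBIC))
E
```

```text
end [0.476  0.0856 0.138 ] ang -4.397453853026223
gripstart [0.5552 0.0832 0.138 ] ang -6.444620420895054
head [0.6605 0.0724 0.148 ] ang -148.76902681926612
tab [0.6093 0.0878 0.16  ] ang -18.160332426451383
time_s: 16.85
ee_pos: [0.2703, -0.0661, 0.2838]
eef_rot: [2.88, 1.569, -0.634]
force: [-0.2, 0.6, -0.5]
grip_width: 0.0471
16.85 p [ 0.2703 -0.0661  0.2838] F [-0.16  0.58 -0.46] w 0.0471
[[ 0.001 -0.364 -0.932]
 [-0.001 -0.932  0.364]
 [-1.     0.    -0.001]]
```

View pics/top10c.png

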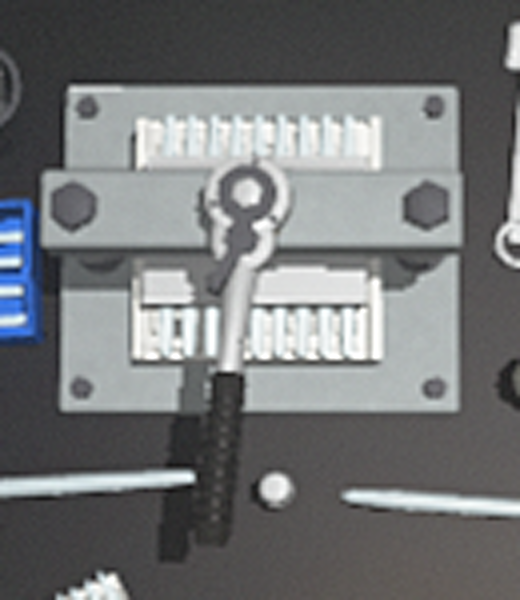

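View pics/side10c.png

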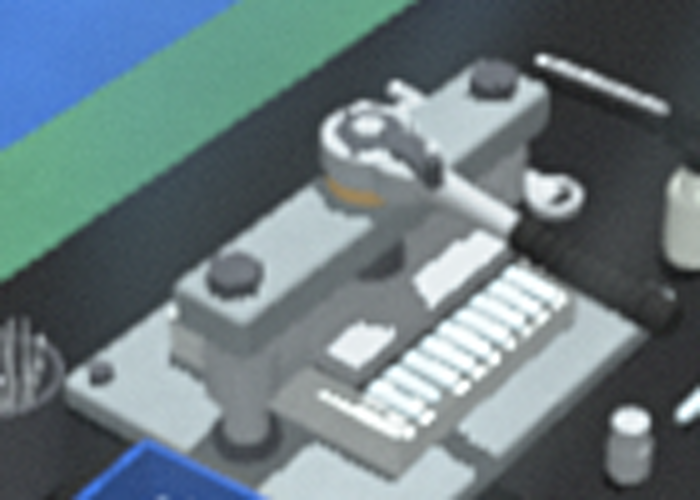

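```bash
python3 - <<'E'
from h import *
f=lambda x,y:(180+x/4-.4,90+y/4-.4)
for k,(x,y),z in(("head",(246,188),.148),("tab",(220,278),.163),("gripend",(212,545),.138),("gripstart",(228,375),.138)):
    w=ray("top",*f(x,y),z);d=w[:2]-C;print(k,w.round(4),np.degrees(np.arctan2(-d[1],-d[0])))
o,R=st()
a=-7;fi=np.pi+np.radians(a);p=C+.145*np.array([np.cos(fi),np.sin(fi)]);print(p,(R.T@np.r_[p-o["ee_pos"][:2],0]).round(4), -((a-90)-np.degrees(np.arctan2(R[1,1],R[0,1]))))
E
```

```text
head [0.6612 0.0714 0.148 ] 176.4291827896329
tab [0.608  0.0835 0.163 ] -13.233417610773268
gripend [0.467  0.0871 0.138 ] -4.6570140295801945
gripstart [0.5593 0.0801 0.138 ] -4.955666949775097
16.95 p [ 0.2712 -0.0641  0.2837] F [-0.31  0.3   0.65] w 0.047
[[ 0.001 -0.362 -0.932]
 [-0.    -0.932  0.362]
 [-1.    -0.    -0.001]]
[0.51508081 0.08917105] [ 2.000e-04 -2.312e-01 -1.718e-01] -14.22004538488656
```

```bash
python3 -m creep '{"hand":[0,0,0,0,0,0,0,0,0,0,0,0],"slide":[[0,-0.02,-0.015],[0,-0.05,-0.04],[0,-0.08,-0.06],[0,-0.11,-0.085],[0,-0.14,-0.107],[0,-0.17,-0.13],[0,-0.2,-0.153],[0,-0.22,-0.168],[0,-0.226,-0.173],[0,-0.226,-0.173],[0.03,-0.226,-0.173],[0.06,-0.226,-0.173]],"spin":[-1,-2,-4,-6,-8,-10,-12,-14,-16,-16,-16,-16]}'; python3 -m creep '{"hand":[0,0,0,0,0,0.45,0.45,0.45,0.45],"slide":[[0.03,0,0],[0.06,0,0],[0.085,0,0],[0.092,0,0],[0.092,0,0],[0.092,0,0],[0.092,0,0],[0.092,0,0],[0.092,0,0]],"spin":[0,0,0,0,0,0,0,0,0]}'; python3 f.py
```

```text
time_s: 17.95
ee_pos: [0.5137, 0.0862, 0.2237]
eef_rot: [-2.922, 1.568, 0.132]
force: [0.9, 0.2, -0.4]
grip_width: 0.0471
time_s: 18.7
ee_pos: [0.5142, 0.0853, 0.1326]
eef_rot: [-2.945, 1.569, 0.109]
force: [-0.1, 0.1, 1.5]
grip_width: 0.0265
18.7 tang -0.04 rad 0.11 z 1.52 [0.5142 0.0853 0.1326]
18.75 tang 0.07 rad 0.55 z -0.50 [0.5141 0.0852 0.1323]
18.8 tang 0.62 rad -0.08 z -0.20 [0.514  0.0852 0.1321]
ang -4.996387621314469
[0, np.float64(0.001), np.float64(-0.0007)] -0.0
[0, np.float64(-0.0091), np.float64(-0.001)] 4.0
[0, np.float64(-0.0191), np.float64(-0.0021)] 8.0
[0, np.float64(-0.0291), np.float64(-0.0038)] 12.0
```

```bash
python3 -m creep '{"hand":[0.45],"slide":[[0,-0.004,0]],"spin":[1.5]}'|grep -E "force|pos"; python3 -m creep '{"hand":[0.45],"slide":[[0,-0.004,0]],"spin":[1.5]}'|grep -E "force|pos"; python3 -m creep '{"hand":[0.45],"slide":[[0,-0.004,0]],"spin":[1.5]}'|grep -E "force|pos"; python3 -m creep '{"hand":[0.45],"slide":[[0,-0.004,0]],"spin":[1.5]}'|grep -E "force|pos"
```

```text
ee_pos: [0.5142, 0.0888, 0.1318]
force: [-0.7, -2.8, 0.6]
ee_pos: [0.5147, 0.0928, 0.1318]
force: [0.6, -4.0, 0.1]
ee_pos: [0.5152, 0.0967, 0.1317]
force: [-0.0, -5.3, -0.6]
ee_pos: [0.5159, 0.1005, 0.1316]
force: [0.2, -7.1, -0.6]
```

```bash
python3 -c "
from h import *
o,R=st();print(o['force']@R[:,1],o['force']@R[:,2]);a=np.degrees(np.arctan2(R[1,1],R[0,1]))+90;print(a);arc(o['ee_pos'],R,[a,a-1.5,a-3])"
```

```text
19.13 p [0.5159 0.1005 0.1316] F [ 0.22 -7.08 -0.61] w 0.0261
[[ 0.    -0.192 -0.981]
 [-0.001 -0.981  0.192]
 [-1.     0.001 -0.   ]]
6.908391387395584 -1.5755740600936992
-11.076442637570352
[0, np.float64(0.001), np.float64(-0.001)] -0.0
[0, np.float64(-0.0028), np.float64(-0.0011)] 1.5
[0, np.float64(-0.0066), np.float64(-0.0012)] 3.0
```

```bash
python3 -m creep '{"hand":[0.45],"slide":[[0,-0.004,-0.0005]],"spin":[1.5]}'|grep -E "force|pos"; python3 -m creep '{"hand":[0.45],"slide":[[0,-0.004,-0.0005]],"spin":[1.5]}'|grep -E "force|pos"; python3 -c "
from h import *
o,R=st();print(o['force']@R[:,1],o['force']@R[:,2])"
```

```text
ee_pos: [0.5168, 0.1042, 0.1315]
force: [-3.5, -7.9, -0.0]
ee_pos: [0.5177, 0.1079, 0.1313]
force: [-6.8, -7.9, -0.9]
19.3 p [0.5177 0.1079 0.1313] F [-6.82 -7.88 -0.89] w 0.0261
[[-0.002 -0.243 -0.97 ]
 [-0.002 -0.97   0.243]
 [-1.     0.002  0.002]]
9.304587687137376 4.6907080464522615
```

```bash
python3 -m creep '{"hand":[0.45],"slide":[[0,-0.004,0]],"spin":[1.5]}'|grep -E "force|pos"; python3 -c "
from h import *
o,R=st();print(o['force']@R[:,1],o['force']@R[:,2])"
```

```text
ee_pos: [0.5186, 0.1117, 0.1311]
force: [-4.7, -9.5, 0.1]
19.38 p [0.5186 0.1117 0.1311] F [-4.65 -9.51  0.07] w 0.0258
[[-0.003 -0.269 -0.963]
 [-0.002 -0.963  0.269]
 [-1.     0.003  0.002]]
10.407899734989675 1.92572031686262
```

```bash
python3 -c "
from h import *
o,R=st();arc(o['ee_pos'],R,[-13,-10,-7,-4])"; python3 -m creep '{"hand":[0.45,0.45,0.45,0.45,0.45,0.45,0.2,0,0,0],"slide":[[0,0.004,0],[0,0.008,-0.0005],[0,0.013,-0.001],[0,0.018,-0.001],[0,0.023,-0.002],[0,0.027,-0.002],[0,0.027,-0.002],[0,0.027,-0.002],[0,0.027,-0.002],[0,0.027,-0.002]],"spin":[-1.5,-3,-5,-7,-9,-10.5,-10.5,-10.5,-10.5,-10.5]}'
```

```text
19.38 p [0.5186 0.1117 0.1311] F [-4.65 -9.51  0.07] w 0.0258
[[-0.003 -0.269 -0.963]
 [-0.002 -0.963  0.269]
 [-1.     0.003  0.002]]
[0, np.float64(0.0075), np.float64(-0.0012)] -2.6
[0, np.float64(0.0151), np.float64(-0.0017)] -5.6
[0, np.float64(0.0226), np.float64(-0.0026)] -8.6
[0, np.float64(0.0301), np.float64(-0.004)] -11.6
time_s: 20.22
ee_pos: [0.5141, 0.0862, 0.1315]
eef_rot: [-2.701, 1.571, 0.353]
force: [-0.3, 0.5, 0.3]
grip_width: 0.0464
```

Free of the handle (force ≈ 0). Lift and retreat.

```bash
python3 -m creep '{"hand":[0,0,0,0,0,0,0,0,0,0,0,0],"slide":[[-0.01,0,0],[-0.04,0,0],[-0.08,0,0],[-0.11,0,0],[-0.12,0.02,0.03],[-0.12,0.05,0.06],[-0.12,0.08,0.1],[-0.12,0.1,0.13],[-0.12,0.12,0.16],[-0.12,0.14,0.18],[-0.12,0.16,0.19],[-0.12,0.16,0.19]],"spin":[0,0,0,0,0,0,0,0,0,0,0,0]}'; python3 - <<'E'
from h import *
import cv2
st()
for n in("side","top"):
    cv2.imwrite(f"pics/{n}11.png",cv2.cvtColor(ctrl.camera(n),cv2.COLOR_RGB2BGR))
a=cv2.imread("pics/top11.png");cv2.imwrite("pics/top11c.png",cv2.resize(a[90:240,180:310],None,fx=4,fy=4,interpolation=cv2.INTER_CUBIC))
E
```

```text
time_s: 21.22
ee_pos: [0.3093, -0.0585, 0.2525]
eef_rot: [2.716, 1.568, -0.515]
force: [0.6, 0.1, -0.2]
grip_width: 0.0469
21.22 p [ 0.3093 -0.0585  0.2525] F [ 0.56  0.07 -0.25] w 0.0469
[[ 0.002 -0.089 -0.996]
 [-0.001 -0.996  0.089]
 [-1.     0.001 -0.002]]
```

View pics/top11c.png

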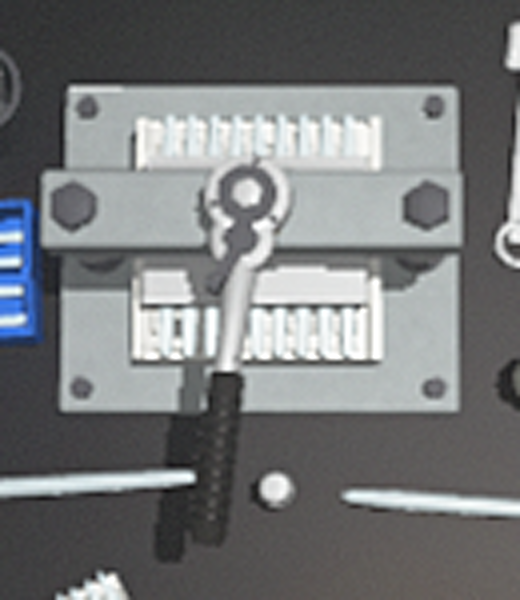

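View pics/side11.png

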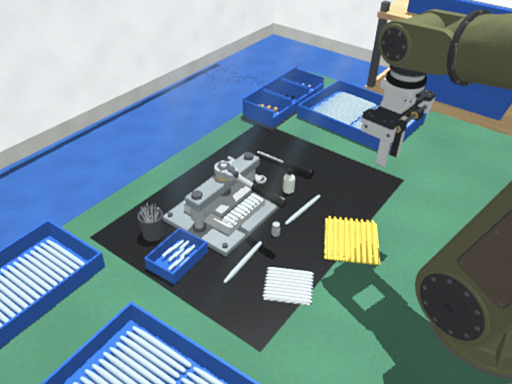

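```bash
python3 -c "
from station import ctrl
print(ctrl.hand_in())"
```

```text
the job is handed in; nothing more can be done
None
```

The press is clamped and handed in, with the lever on the tightening side and the arm clear. The plate force is inferred from the pull on the handle, not measured directly.

- **Lever:** I pushed the tab about 20 mm over to the clockwise side with closed fingers. The measured force was 3–5 N throughout, well under 20 N.
- **Free-wheel check:** the handle swung back about 1 rad anticlockwise. The two pulls read in motion were about 1.7 and 2.5 N, so it free-wheels.
- **Tightening:** running pull with the plate clear was mostly 6.3–7.0 N, with one reading of 5.7 N. I gave two driving strokes, the second stopping early when the pull rose.
- **Overshoot:** near the end of the second stroke, slow start-stop readings peaked at about 13.2 N, above the 10.5 N I was aiming for. They were still under the 16 N crush level.
- **Spring-back:** on release the handle sprang back about 14°, which I had not expected. I re-gripped it and pulled to 10.4 N. The force rose steadily with angle, as if springing, and the screw appeared to hold, so the clamp is at least about 1.5 times the running pull. From the pull readings I put the plate force at roughly 270–470 N, inside the 130–560 N wanted.
- **Last pictures:** the tab is on the clockwise side, although its angle there measured about 0.28 rad, close to the 0.25 limit. The same method also under-read the starting position, so I take it to be at its stop. The bystanders look unmoved, and the arm is clear with contact force about zero. The handle sat about 2 mm further round than in the previous picture, so the screw may have crept slightly during the re-check.

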